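# Feel out the blind hole of a heating block and present it hole-up

## Task

From the parts tray take the long square aluminium heating block, the one with a blind hole in one end. Find the hole by feel on the stand's pin: push the block onto the pin until the pin touches the bottom of the hole and press there for a moment, then take it off again and turn it over so that the hole faces straight up. Finish while still holding it like that, upright and still in the gripper, well clear above the bench (at least 15 cm), with the other three parts left in the tray.

Things in the scene. Friction and masses are not known exactly. Their poses are not given: they have to be found in the camera images.
- block: Plain aluminium square bar, 36 x 36 x 60 mm, about 170 g, the longest part in the tray, lying there on a long side, pointing any way. Origin at its centre, x axis along its length. A round blind hole, 22 mm wide and 34 mm deep, opens in the middle of its +x end (hole bottom at x = -4 mm); the -x end and the four sides are solid
- block_mouth (a point): Centre of the hole's mouth, in the block's +x end face, 30 mm from the block's centre. Axes as the block's
- tray: Fixed shallow black plastic tray, 300 mm (its x) by 260 mm (its y), walls 36 mm high and 5 mm thick, floor 5 mm thick. Origin at the centre of its underside, on the bench. The four parts lie one near the middle of each quarter of it
- slug: Bystander in the tray: solid aluminium block without a hole, 40 x 36 x 30 mm high, origin at the centre of its underside
- collar: Bystander in the tray: aluminium ring lying flat, 42 mm across, with a through hole 22 mm wide, 24 mm high, origin at the centre of its underside
- stopper: Bystander in the tray: tapered red-brown rubber stopper standing on its narrow end, 26 to 34 mm across, 30 mm high, origin at the centre of its underside
- stand: Fixed feeler stand on the bench: foot 70 x 80 x 12 mm high (its x -60 to +10 mm, y -40 to +40 mm), upright 14 (x) x 30 mm (y) with its top 110 mm above the bench, and a level steel pin 10 mm thick standing out 60 mm along its +x, away from the robot. Origin on the bench under the middle of the upright
- pin_tip (a point): Free end of the pin, on its axis: 67 mm along the stand's +x from its origin, 90 mm above the bench. Axes as the stand's: the pin points along +x. The bench between the stand and the tray, and in front of that, is free for setting the block down to regrasp it
There are look-alikes about, which are no part of the job. Leave any green, turquoise or yellow look-alike of the block alone.

How it is judged:
By the outcome, as a careful person would: the job done as asked, in the order asked, and still so for the second after the job is handed in, while the arm keeps its last pose, push and grip.
It also fails if it takes over 67 s, if anything falls off the work surface, if the arm or the gripper's body presses on something with over 40 N, if the wrist force passes 120 N, or if a joint passes its speed limit or range.

## Robot

A 6-joint arm with a two-finger parallel gripper is mounted at the origin on the work surface. World frame = base frame: x ahead of the robot, y to its left, z up, the work surface at z = 0. Lengths are in m, angles in rad, forces in N, time in s.
With the tool pointing down it reaches from about 0.375 to 0.9 m from the base axis. Payload 3.1 kg.
Tool frame: the origin (TCP) lies midway between the tips of the shut fingers; the grasp point (between the pads) lies 19 mm behind it (manip.grip_depth is the distance from the TCP to the grasp point, in m); z points along the fingers, y is the line along which they close (so a half turn about z gives the same grasp; the last joint's range is limited). The gripper opens to 85 mm and grips with 20 to 120 N. Pads are 22 mm wide; open, the fingers measure 114 mm over their backs; the gripper's body (76 mm by 85 mm) begins 54 mm behind the grasp point. The pads swing forward as they close: fully open they stand 13 mm farther back than shut.
Start: joints at [1.062, 0.527, 1.433, -0, 1.181, -0.178], TCP at [0.202, 0.591, 0.231] pointing down, gripper open.
Joint ranges: [-3.08, 3.08], [-0.75, 2.2], [0.22, 2.44], [-1.43, 4.57], [0, 2.65], [-2.85, 2.85]. Speed limits (rad/s): [2.79, 2.79, 3.14, 3.14, 3.14, 3.14].

## Interface

Orientations are given as a unit quaternion [x, y, z, w].
In Python, from station import telemetry, snapshot, manip gives the robot as it stands. The module is installed in compiled form; this text tells all that it offers.
- The arm moves only by the shell command python3 -m crank 'ROWS' [OPENING] [FORCE]. ROWS is text: rows parted by semicolons, each of 6 numbers parted by spaces: the shift along the tool's x, y, z as a fraction of full scale, then the turn, a rotation vector about the tool's x, y, z as a fraction of full scale. A call has exactly 5 rows; each row shifts and turns the commanded pose from where the row before left it, along the tool's axes as they then stand; what a row does not reach is not made up. Full scale, the value 1, is 4 cm for a shift and 90 degrees for a turn. A row lasts 1/10 s, in which the tool goes at most 50 mm and 8.59 degrees, less where a joint would pass 70% of its speed; a pose out of reach is approached as far as the arm can. A call with a number of a shift or a turn outside -1 to 1 is refused whole. A call with a gripper value outside its range is refused whole. OPENING is the opening, from -1 (shut) to 1 (fully open), set as the call begins (- or left out, the last holds). The fingers move at their own pace and stop on an object; FORCE is the grip in N (left out, the last holds). Time passes only in rows, so rows that do not move let the fingers close, or fill a call up. It gives the time, the measured TCP pose, the force, the opening and the grip force at its end, in the units of the state.
- telemetry.sense(): the state, without advancing time (a new reading comes with each control period).
- snapshot(name): name is "scene" or "top" or "wrist"; returns a dict with "image" (384x512x3 uint8, red, green, blue), "depth" (384x512 float32, m along the optical axis (not along the pixel's ray), 0 where there is no reading), "camera_matrix" (3x3 intrinsics, pixels), "rvec" (rotation vector, rad) and "tvec" (3), from world to camera coordinates, as OpenCV has them. Camera axes: x right, y down, z forward; pixel columns grow to the right and rows downward; lengths in m; the calibration is good to about 2 mm. A picture is of the moment at which its call begins.
- manip.sign_off(): hands the job in; it is judged then, once.
The state is a dict: "t": time; "q": joint angles; "qd": joint speeds; "tau": joint torques, N m; "tcp_pos": TCP position; "tool_rot": TCP orientation; "force": force on the tool from outside, world axes, zero at the start; "ft_torque": the same for the moment, N m; "finger_gap": opening from 0.0 (shut) to 1.0 (fully open); "gripper_force": force on a finger pad.
Only numpy, scipy, OpenCV 4.12 (cv2) and the standard library are available. Lean on these libraries where they do the work, as an engineer would, in place of code of your own. Each camera call takes 0.05 s, during which the arm holds its last target. There are 200 camera calls.

## Working session

There is one attempt and no reset: what is moved stays moved. The work goes in short steps, Python scripts to look and compute and a shell command to move; the robot and the scene stay as the last step left them, time stands still between calls to the robot, and variables do not carry over. Pictures are saved under pics/ and viewed, at most 10 in all, crops included, and the job is handed in when it is done.

```bash
mkdir -p pics
cat > h.py <<'E'
import numpy as np, cv2
from station import telemetry, snapshot, manip
from scipy.spatial.transform import Rotation as R
def cam(s):
    return s["camera_matrix"], cv2.Rodrigues(np.array(s["rvec"],float))[0], np.array(s["tvec"],float).ravel()
def ray(s,u,v,z):
    K,Rm,t=cam(s); d=Rm.T@np.linalg.inv(K)@np.array([u,v,1.]); c=-Rm.T@t
    return c+d*(z-c[2])/d[2]
def pt(s):  # HxWx3 world cloud
    K,Rm,t=cam(s); h,w=s["depth"].shape; u,v=np.meshgrid(np.arange(w),np.arange(h))
    P=np.stack([u,v,np.ones_like(u)],-1)@np.linalg.inv(K).T*s["depth"][...,None]
    return (P-t)@Rm
def save(s,n): cv2.imwrite("pics/"+n+".png",s["image"][...,::-1])
E
python3 - <<'E'
from h import *
a=snapshot("scene");b=snapshot("top")
import pickle;pickle.dump((a,b),open("s0.pkl","wb"))
cv2.imwrite("pics/a.png",cv2.resize(a["image"],(800,600))[...,::-1]);cv2.imwrite("pics/b.png",cv2.resize(b["image"],(800,600))[...,::-1])
for s in(a,b):
    K,Rm,t=cam(s);print(K.round(1).tolist(),(-Rm.T@t).round(3),Rm[2].round(2))
print(telemetry.sense())
E
```

```text
[[429.5, 0.0, 259.5], [0.0, 429.5, 189.7], [0.0, 0.0, 1.0]] [1.189 0.031 0.736] [-0.68 -0.07 -0.73]
[[354.1, 0.0, 255.3], [0.0, 354.1, 193.2], [0.0, 0.0, 1.0]] [ 0.474 -0.031  0.923] [ 0.17  0.03 -0.99]
{'t': 0.1, 'q': array([ 1.06248474e+00,  5.28377458e-01,  1.43379860e+00,  4.09804451e-05,
        1.18138657e+00, -1.78470872e-01]), 'qd': array([ 0.00023707, -0.00159925, -0.00308658,  0.00151909,  0.00180888,
       -0.00147775]), 'tau': array([-3.11893073e-04, -4.43306029e+01, -1.78587466e+01, -2.76875053e-04,
        3.93192720e-03,  1.26945648e-05]), 'tcp_pos': array([0.20205526, 0.59075075, 0.23042108]), 'tool_rot': array([ 1.64181380e-01,  9.86429675e-01, -9.21101765e-04, -3.49469778e-04]), 'force': array([-0.77887679, -0.34091876, -0.83630431]), 'ft_torque': array([-0.01277512, -0.02620137,  0.02956987]), 'gripper_force': 0.0, 'finger_gap': 0.9998202336563782}
```

View pics/b.png

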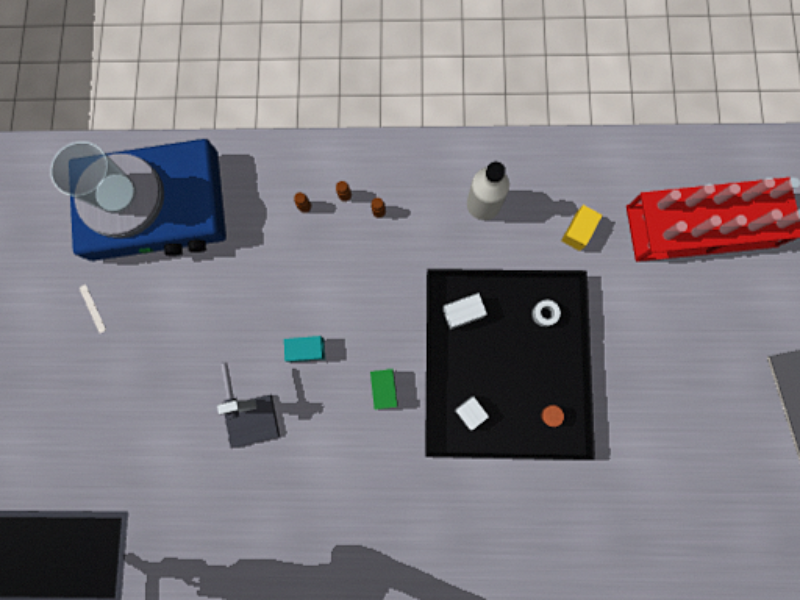

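View pics/a.png

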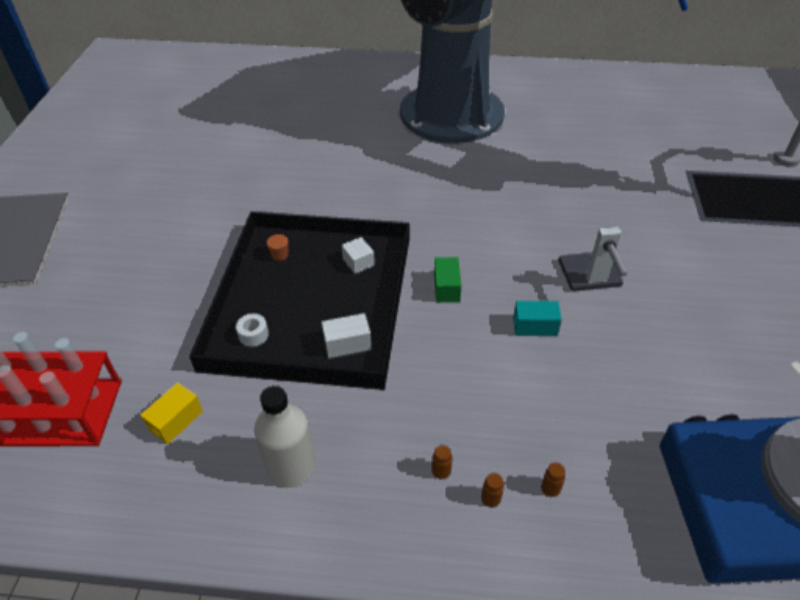

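The top view (800x600) shows the block in the tray at about (465,310), long axis mostly along y. The slug is at (472,413), the ring at (546,312), the stopper at (553,416), and the stand upright at (228,407) with its pin running up to (225,363). The green, turquoise and yellow decoys lie outside the tray. The scene view shows the block at (346,335) with neither end's hole visible.

Run:
```python
from h import *
import pickle
a,b=pickle.load(open("s0.pkl","rb"))
for n,s in(("scene",a),("top",b)):
    P=pt(s);im=s["image"].astype(int)
    # block: cloud at top height in region
    m=(P[...,2]>.034)&(P[...,2]<.048)&(im.min(-1)>120)
    k,l,st,c=cv2.connectedComponentsWithStats(m.astype(np.uint8))
    for i in range(1,k):
        if st[i,4]>40:
            q=P[l==i];xy=np.float32(q[:,:2]);r=cv2.minAreaRect(xy);print(n,c[i].round(0),st[i,4],np.round(r[0],4),np.round(r[1],4),round(r[2],1),"z",np.median(q[:,2]).round(4))
    # stand
    w=np.abs(P[...,1]-.25)<.12
    w&=(np.abs(P[...,0]-.42)<.12)
    for lo,hi in((.07,.1),(.1,.12)):
        m=w&(P[...,2]>lo)&(P[...,2]<hi);q=P[m]
        if len(q)>5:print(n,"stand",lo,len(q),np.round(q.min(0),4),np.round(q.max(0),4),[np.round(x,4) for x in cv2.minAreaRect(np.float32(q[:,:2]))],"z",np.percentile(q[:,2],[5,50,95]).round(4))
    m=(P[...,2]>.006)&(P[...,2]<.018)&w&(im.max(-1)<90);q=P[m];print(n,"foot",len(q),[np.round(x,4) for x in cv2.minAreaRect(np.float32(q[:,:2]))])
```

```text
scene [228. 159.] 148 [ 0.4476 -0.1216] [0.0382 0.0353] 34.2 z 0.0358
scene [221. 209.] 379 [ 0.6106 -0.1136] [0.0371 0.0595] 20.0 z 0.0416
scene [196. 295.] 42 [ 0.8132 -0.126 ] [0.0041 0.0264] 64.8 z 0.0419
scene stand 0.07 229 [0.4559 0.2253 0.0704] [0.5242 0.2611 0.1   ] [array([0.4899, 0.2433]), array([0.07  , 0.0317]), np.float64(3.7437)] z [0.0739 0.0927 0.0989]
scene stand 0.1 102 [0.4484 0.2249 0.1006] [0.4685 0.2554 0.1127] [array([0.4584, 0.2402]), array([0.0153, 0.0301]), np.float64(12.402)] z [0.1017 0.1089 0.1114]
scene foot 455 [array([0.4355, 0.2349]), array([0.0719, 0.0812]), np.float64(14.4745)]
top [297. 198.] 343 [ 0.6092 -0.1144] [0.0365 0.0605] 19.8 z 0.0417
top [302. 265.] 201 [ 0.446 -0.123] [0.0388 0.035 ] 37.5 z 0.0361
top stand 0.07 168 [0.4407 0.2238 0.0702] [0.5216 0.2591 0.1   ] [array([0.4819, 0.2406]), array([0.0828, 0.0211]), np.float64(12.9488)] z [0.0796 0.0948 0.099 ]
top stand 0.1 90 [0.4479 0.2244 0.101 ] [0.4638 0.2543 0.1134] [array([0.4569, 0.2391]), array([0.0155, 0.0295]), np.float64(14.2186)] z [0.1025 0.1101 0.112 ]
top foot 726 [array([0.4554, 0.1922]), array([0.0809, 0.1885]), np.float64(37.4065)]
```

```bash
cat >> h.py <<'E'
def yawdown(deg): # tool z down, tool x at yaw
    c,s=np.cos(np.radians(deg)),np.sin(np.radians(deg)); return R.from_matrix(np.array([[c,s,0],[s,-c,0],[0,0,-1.]]))
def go(p,r):  # rotation (units, tool) then shift in the new tool axes (units)
    t=telemetry.sense(); r0=R.from_quat(t["tool_rot"])
    rv=(r0.inv()*r).as_rotvec()
    print("rot",(rv/(np.pi/2)).round(3),"deg",np.degrees(rv).round(1),"| shift after",(r.inv().apply(np.array(p)-t["tcp_pos"])/.04).round(2),"| t",t["t"],"tcp",t["tcp_pos"].round(4),"F",np.round(t["force"],1),"gap",round(t["finger_gap"],3),"q",t["q"].round(2))
E
python3 - <<'E'
from h import *
import pickle
a,b=pickle.load(open("s0.pkl","rb"))
for n,s in(("scene",a),("top",b)):
    P=pt(s)
    w=(np.abs(P[...,1]-.255)<.03)&(P[...,0]>.474)&(P[...,0]<.56)&(P[...,2]>.078)&(P[...,2]<.1)
    q=P[w];v=cv2.fitLine(np.float32(q[:,:2]),cv2.DIST_HUBER,0,.001,.001).ravel()
    print(n,len(q),"yaw",np.degrees(np.arctan2(v[1],v[0])).round(1),v.round(3),"xmax",q[:,0].max().round(4),q[np.argmax(q[:,0])].round(4),"ztop",q[:,2].max().round(4))
s=snapshot("wrist");K,Rm,t=cam(s);T=telemetry.sense();r=R.from_quat(T["tool_rot"])
print("wrist cam in tool",r.inv().apply(-Rm.T@t-T["tcp_pos"]).round(3),"axes",r.inv().apply(Rm).round(2).tolist(),K[0,0])
go([.610,-.114,.2],yawdown(110))
E
```

```text
scene 96 yaw 16.0 [0.961 0.275 0.494 0.248] xmax 0.5242 [0.5242 0.2555 0.0949] ztop 0.0967
top 90 yaw 16.0 [0.961 0.276 0.499 0.249] xmax 0.5216 [0.5216 0.2527 0.0917] ztop 0.0976
wrist cam in tool [ 0.076 -0.001 -0.143] axes [[-0.0, 1.0, 0.0], [-0.96, -0.0, -0.29], [-0.29, -0.0, 0.96]] 314.87710252454116
rot [-0.001  0.     0.568] deg [-0.1  0.  51.1] | shift after [-20.05   3.56   0.76] | t 0.15 tcp [0.2021 0.5908 0.2305] F [-0.7 -0.5 -0.1] gap 0.998 q [ 1.06  0.53  1.43 -0.    1.18 -0.18]
```

```bash
r='-1 .18 .04 0 0 0'
python3 -m crank '0 0 0 0 0 .0946;0 0 0 0 0 .0946;0 0 0 0 0 .0946;0 0 0 0 0 .0946;0 0 0 0 0 .0946' >/dev/null
python3 -m crank '0 0 0 0 0 .0946;-.5 .09 0 0 0 0;-1 .18 .04 0 0 0;-1 .18 .04 0 0 0;-1 .18 .04 0 0 0'
python3 -m crank '-1 .18 .04 0 0 0;-1 .18 .04 0 0 0;-1 .18 .04 0 0 0;-1 .18 .04 0 0 0;-1 .18 .04 0 0 0' >/dev/null
python3 -m crank '-1 .18 .04 0 0 0;-1 .18 .04 0 0 0;-1 .18 .04 0 0 0;-1 .18 .04 0 0 0;-1 .18 .04 0 0 0' >/dev/null
python3 -m crank '-1 .18 .04 0 0 0;-1 .18 .04 0 0 0;-1 .18 .04 0 0 0;-1 .18 .04 0 0 0;-.5 .09 .02 0 0 0'
python3 - <<'E'
from h import *
go([.610,-.114,.2],yawdown(110))
s=snapshot("wrist");cv2.imwrite("pics/w1.png",cv2.resize(s["image"],(800,600))[...,::-1])
go([.610,-.114,.2],yawdown(110))
E
```

```text
t: 1.15
tcp_pos: [0.2742, 0.4671, 0.2262]
tool_rot: [0.573, 0.82, -0.0, 0.0]
force: [0.9, 0.4, 0.4]
finger_gap: 0.999
gripper_force: 0.0
t: 2.65
tcp_pos: [0.5723, -0.0439, 0.203]
tool_rot: [0.575, 0.819, 0.0, 0.001]
force: [1.5, 0.8, 0.4]
finger_gap: 1.003
gripper_force: 0.0
rot [ 0.001  0.001 -0.001] deg [ 0.1  0.1 -0.1] | shift after [-1.97  0.29  0.08] | t 2.65 tcp [ 0.5723 -0.0439  0.203 ] F [1.5 0.8 0.4] gap 1.003 q [-0.27  0.49  1.59 -0.    1.05 -0.62]
rot [ 0.001  0.002 -0.002] deg [ 0.1  0.2 -0.2] | shift after [-1.92  0.27  0.08] | t 2.7 tcp [ 0.5737 -0.0456  0.203 ] F [ 2.8 -2.1  0. ] gap 1.002 q [-0.27  0.49  1.59 -0.    1.05 -0.62]
```

View pics/w1.png

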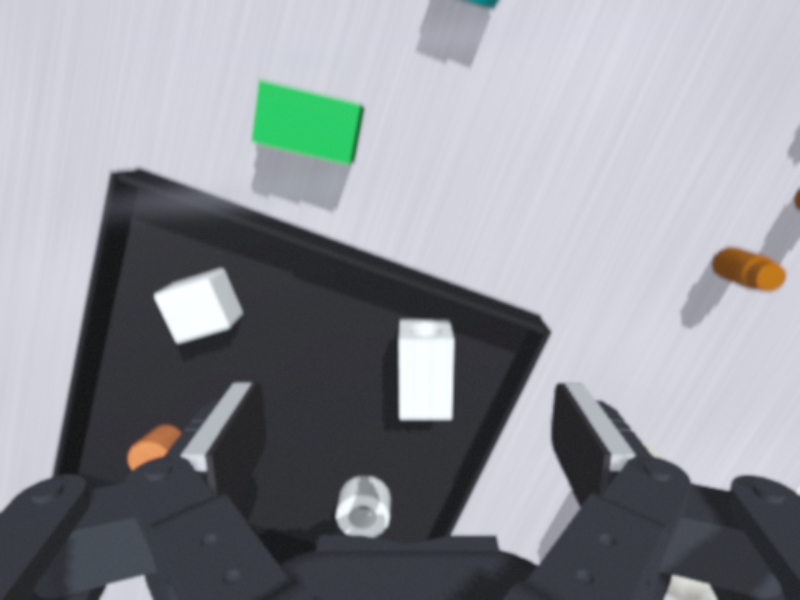

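The wrist view shows the block at (425,370) and its +y end face at (425,330) with a round feature on it. I'll zoom in there while lining up over the block.

```bash
python3 -m crank '0 .27 .5 0 0 0;0 0 .5 0 0 0;0 0 .5 0 0 0;0 0 .5 0 0 0;0 0 0 0 0 0'
python3 - <<'E'
from h import *
s=snapshot("wrist");im=s["image"];P=pt(s)
m=((im.min(-1)>150)&(P[...,2]>.036)&(P[...,2]<.048)&(np.hypot(P[...,0]-.61,P[...,1]+.114)<.06)).astype(np.uint8)
q=P[m>0];r=cv2.minAreaRect(np.float32(q[:,:2]));print([np.round(x,4) for x in r],np.median(q[:,2]))
y,x=np.nonzero(m);cx,cy=int(x.mean()),int(y.mean());print(cx,cy)
c=im[max(0,cy-60):cy+50,max(0,cx-50):cx+50];cv2.imwrite("pics/w2.png",cv2.resize(c,None,fx=5,fy=5)[...,::-1])
go([.610,-.114,.1],yawdown(110))
E
```

```text
t: 3.2
tcp_pos: [0.5778, -0.0355, 0.1207]
tool_rot: [0.573, 0.819, -0.001, -0.004]
force: [-0.6, -0.5, 0.6]
finger_gap: 0.999
gripper_force: 0.0
[array([ 0.6093, -0.1143]), array([0.036 , 0.0619]), np.float64(19.9355)] 0.04136632072737253
265 292
rot [-0.002 -0.002  0.001] deg [-0.2 -0.2  0.1] | shift after [-2.1   0.06  0.55] | t 3.25 tcp [ 0.5791 -0.0359  0.1221] F [0.  0.5 0.1] gap 1.0 q [-0.25  0.61  1.64  0.    0.89 -0.6 ]
```

View pics/w2.png

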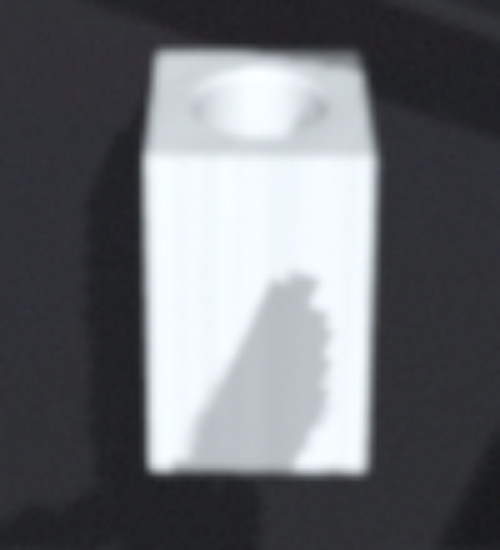

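The zoom shows the hole clearly in the tool +x end (yaw 110°). Narrowing the fingers to stay clear of the tray wall, then going down.

```bash
python3 -m crank '-.7 0 0 0 0 0;-.7 0 0 0 0 0;-.7 0 0 0 0 0;0 0 0 0 0 0;0 0 0 0 0 0' .35 60
python3 - <<'E'
from h import *
go([.6095,-.1143,.008],yawdown(110))
E
```

```text
t: 3.75
tcp_pos: [0.6098, -0.1161, 0.1244]
tool_rot: [0.574, 0.819, 0.0, 0.0]
force: [0.0, 0.3, -0.8]
finger_gap: 0.678
gripper_force: 0.0
rot [ 0.001  0.    -0.   ] deg [ 0.1  0.  -0. ] | shift after [0.04 0.01 2.91] | t 3.75 tcp [ 0.6098 -0.1161  0.1244] F [ 0.   0.3 -0.8] gap 0.678 q [-0.37  0.65  1.54  0.    0.95 -0.72]
```

```bash
python3 -m crank '.04 0 .7 0 0 0;0 0 .7 0 0 0;0 0 .7 0 0 0;0 0 .5 0 0 0;0 0 .3 0 0 0'
python3 -m crank '0 0 0 0 0 0;0 0 0 0 0 0;0 0 0 0 0 0;0 0 0 0 0 0;0 0 0 0 0 0' -1 70
python3 -m crank '0 0 -.2 0 0 0;0 0 -.3 0 0 0;0 0 -.5 0 0 0;0 0 -.7 0 0 0;0 0 -.7 0 0 0'
python3 - <<'E'
from h import *
go([.6095,-.1143,.18],yawdown(194.3))
E
```

```text
t: 4.25
tcp_pos: [0.6076, -0.1126, 0.0061]
tool_rot: [0.573, 0.82, -0.0, -0.002]
force: [-1.0, 0.0, 0.4]
finger_gap: 0.675
gripper_force: 0.0
t: 4.75
tcp_pos: [0.6093, -0.1147, 0.008]
tool_rot: [0.573, 0.819, 0.0, 0.001]
force: [-0.0, -0.5, -1.1]
finger_gap: 0.413
gripper_force: 69.8
t: 5.25
tcp_pos: [0.6089, -0.1146, 0.1051]
tool_rot: [0.573, 0.819, 0.0, 0.0]
force: [0.7, -0.1, -0.9]
finger_gap: 0.41
gripper_force: 69.9
rot [ 0.     0.    -0.937] deg [  0.    0.  -84.3] | shift after [-0.02  0.   -1.87] | t 5.25 tcp [ 0.6089 -0.1146  0.1051] F [ 0.7 -0.1 -0.9] gap 0.41 q [-0.37  0.68  1.55 -0.    0.91 -0.72]
```

```bash
python3 -m crank '0 0 -.3 0 0 -.0937;0 0 -.3 0 0 -.0937;0 0 -.3 0 0 -.0937;0 0 -.3 0 0 -.0937;0 0 -.3 0 0 -.0937' >/dev/null
python3 -m crank '0 0 -.1 0 0 -.0937;0 0 -.1 0 0 -.0937;0 0 -.1 0 0 -.0937;0 0 0 0 0 -.0937;0 0 0 0 0 -.0937' >/dev/null
python3 -m crank '0 0 0 0 0 0;0 0 0 0 0 0;0 0 0 0 0 0;0 0 0 0 0 0;0 0 0 0 0 0'
python3 - <<'E'
from h import *
T=telemetry.sense();r=R.from_quat(T["tool_rot"])
s=snapshot("scene");w=snapshot("top")
for s in(s,w):
    P=pt(s);im=s["image"]
    g=T["tcp_pos"]+r.apply([0,0,-.019])
    d=r.inv().apply((P-T["tcp_pos"]).reshape(-1,3)).reshape(P.shape)
    m=(np.abs(d[...,0])<.045)&(np.abs(d[...,1])<.03)&(d[...,2]>-.045)&(d[...,2]<.03)&(im.min(-1)>110)
    q=d[m];print(len(q),"tool-frame ext",np.percentile(q,[2,98],axis=0).round(4).tolist())
a=np.radians(14.3);tip=np.array([.5225,.256,.09]);u=np.array([np.cos(a),np.sin(a),0])
go(tip+u*.06,yawdown(194.3))
cv2.imwrite("pics/s2.png",cv2.resize(snapshot("scene")["image"],(800,600))[...,::-1])
E
```

```text
t: 6.75
tcp_pos: [0.6089, -0.1145, 0.1753]
tool_rot: [-0.125, 0.992, 0.0, -0.0]
force: [-0.6, -0.9, -1.4]
finger_gap: 0.412
gripper_force: 70.1
430 tool-frame ext [[-0.0303, -0.017, -0.0358], [0.0276, 0.0165, -0.0302]]
30 tool-frame ext [[0.0142, -0.0164, -0.0361], [0.0306, 0.0118, -0.0311]]
rot [ 0. -0.  0.] deg [ 0. -0.  0.] | shift after [-1.69  9.51  2.13] | t 6.85 tcp [ 0.609  -0.1145  0.1752] F [ 0.6 -0.5 -0.8] gap 0.412 q [-0.37  0.59  1.5  -0.    1.06 -2.19]
```

View pics/s2.png

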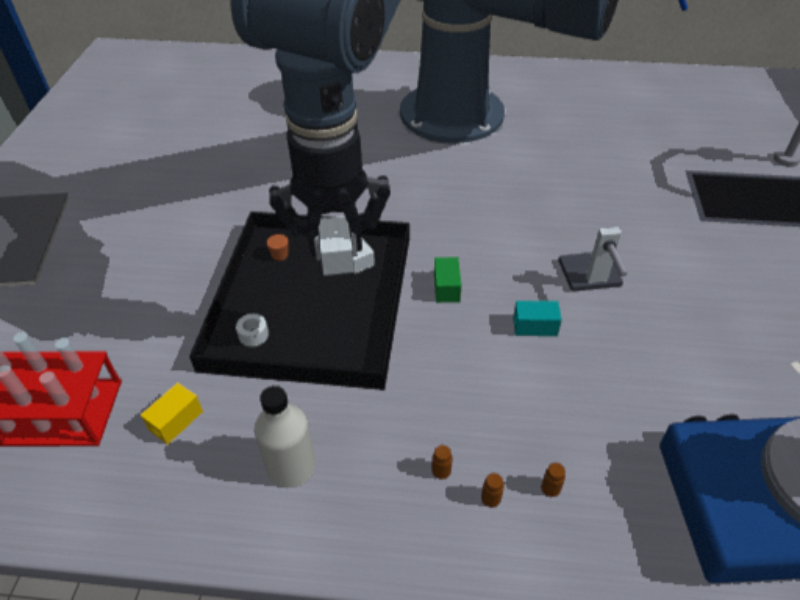

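The scene view shows the block held level at (337,245), and its measured centre lies 15 mm behind the TCP. Now carrying it to the front of the pin at (618,258).

```bash
python3 -m crank '-.1 .5 0 0 0 0;-.17 .9 0 0 0 0;-.17 .9 0 0 0 0;-.17 .9 0 0 0 0;-.17 .9 0 0 0 0' >/dev/null
python3 -m crank '-.17 .9 0 0 0 0;-.17 .9 0 0 0 0;-.17 .9 0 0 0 0;-.17 .9 0 0 0 0;-.17 .9 0 0 0 0' >/dev/null
python3 -m crank '-.06 .91 0 0 0 0;0 0 0 0 0 0;0 0 0 0 0 0;0 0 0 0 0 0;0 0 0 0 0 0'
python3 - <<'E'
from h import *
T=telemetry.sense()
a=np.radians(14.3);tip=np.array([.5225,.256,.075]);u=np.array([np.cos(a),np.sin(a),0])
go(tip+u*.06,yawdown(194.3))
s=snapshot("wrist");P=pt(s);im=s["image"]
cv2.imwrite("pics/w3.png",cv2.resize(im,(800,600))[...,::-1])
m=(P[...,2]>.08)&(P[...,2]<.1)&(np.hypot(P[...,0]-.5,P[...,1]-.25)<.06);q=P[m]
d=(q[:,:2]-tip[:2]);al=d@u[:2];la=d@np.array([-u[1],u[0]])
for lo in np.arange(-.07,.02,.01):
    k=(al>lo)&(al<lo+.01)
    if k.sum():print(round(lo,3),k.sum(),la[k].min().round(4),la[k].max().round(4),q[k,2].max().round(4))
print("max along",al.max() if len(al) else None)
E
```

```text
t: 8.4
tcp_pos: [0.5805, 0.2695, 0.1752]
tool_rot: [-0.124, 0.992, -0.0, -0.0]
force: [0.8, 0.1, -1.7]
finger_gap: 0.412
gripper_force: 70.3
rot [-0.    -0.    -0.001] deg [-0. -0. -0.] | shift after [-0.01  0.03  2.51] | t 8.4 tcp [0.5805 0.2695 0.1752] F [ 0.8  0.1 -1.7] gap 0.412 q [ 0.26  0.61  1.45 -0.    1.09 -1.56]
-0.07 177 -0.014 0.0157 0.1
-0.06 413 -0.0079 0.0096 0.1
-0.05 249 -0.0041 0.0052 0.0973
-0.04 244 -0.0041 0.0054 0.0969
-0.03 226 -0.0042 0.0055 0.0973
-0.02 221 -0.0042 0.0048 0.0968
-0.01 179 -0.0042 0.0049 0.0964
max along -0.0013468269256978454
```

View pics/w3.png

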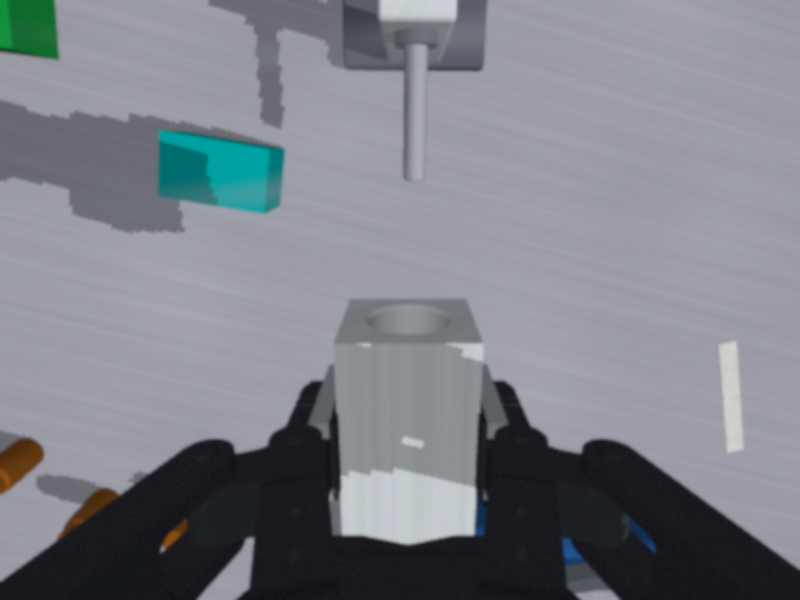

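The wrist view shows the mouth at (408,320) squarely in line with the pin tip at (414,178), with the turquoise block well to the side. Descending, then pushing on.

```bash
python3 -m crank '0 .03 .5 0 0 0;0 0 .6 0 0 0;0 0 .6 0 0 0;0 0 .5 0 0 0;0 0 .3 0 0 0'
python3 -m crank '0 0 0 0 0 0;.2 0 0 0 0 0;.2 0 0 0 0 0;.2 0 0 0 0 0;.2 0 0 0 0 0'
python3 -m crank '.2 0 0 0 0 0;.1 0 0 0 0 0;.1 0 0 0 0 0;.1 0 0 0 0 0;0 0 0 0 0 0'
python3 - <<'E'
from h import *
a=np.radians(14.3);tip=np.array([.5225,.256,.075]);u=np.array([np.cos(a),np.sin(a),0])
go(tip-u*.004,yawdown(194.3))
E
```

```text
t: 8.95
tcp_pos: [0.5794, 0.2706, 0.0736]
tool_rot: [-0.124, 0.992, -0.0, -0.001]
force: [0.0, 0.5, -1.4]
finger_gap: 0.413
gripper_force: 70.3
t: 9.45
tcp_pos: [0.5483, 0.2639, 0.0762]
tool_rot: [-0.125, 0.992, 0.0, 0.001]
force: [0.7, 0.6, -1.6]
finger_gap: 0.412
gripper_force: 70.3
t: 9.95
tcp_pos: [0.5289, 0.2589, 0.0752]
tool_rot: [-0.125, 0.992, -0.0, -0.0]
force: [0.5, -0.4, -1.0]
finger_gap: 0.409
gripper_force: 70.3
rot [-0.    -0.001  0.001] deg [-0.  -0.   0.1] | shift after [ 0.27 -0.03  0.01] | t 9.95 tcp [0.5289 0.2589 0.0752] F [ 0.5 -0.4 -1. ] gap 0.409 q [ 0.27  0.69  1.64  0.    0.8  -1.56]
```

```bash
python3 -m crank '.05 -.01 0 0 0 0;.05 -.01 0 0 0 0;.05 0 0 0 0 0;.03 0 0 0 0 0;0 0 0 0 0 0'
python3 -m crank '.03 0 0 0 0 0;.03 0 0 0 0 0;0 0 0 0 0 0;0 0 0 0 0 0;0 0 0 0 0 0'
```

```text
t: 10.45
tcp_pos: [0.5225, 0.2564, 0.0753]
tool_rot: [-0.125, 0.992, -0.0, -0.0]
force: [-0.6, 0.1, -1.1]
finger_gap: 0.416
gripper_force: 70.3
t: 10.95
tcp_pos: [0.5205, 0.2559, 0.0753]
tool_rot: [-0.125, 0.992, 0.0, 0.0]
force: [0.5, -1.2, -2.6]
finger_gap: 0.41
gripper_force: 70.3
```

```bash
python3 -m crank '.02 0 0 0 0 0;.02 0 0 0 0 0;.02 0 0 0 0 0;0 0 0 0 0 0;0 0 0 0 0 0'
python3 -m crank '.02 0 0 0 0 0;.02 0 0 0 0 0;0 0 0 0 0 0;0 0 0 0 0 0;0 0 0 0 0 0'
```

```text
t: 11.45
tcp_pos: [0.5182, 0.2553, 0.0753]
tool_rot: [-0.125, 0.992, 0.0, 0.0]
force: [1.2, -0.0, -2.1]
finger_gap: 0.41
gripper_force: 70.3
t: 11.95
tcp_pos: [0.5182, 0.2553, 0.0756]
tool_rot: [-0.125, 0.992, 0.0, 0.002]
force: [5.3, 1.9, -3.6]
finger_gap: 0.413
gripper_force: 70.2
```

```bash
python3 -m crank '.02 0 0 0 0 0;.02 0 0 0 0 0;0 0 0 0 0 0;0 0 0 0 0 0;0 0 0 0 0 0'
python3 -m crank '.01 0 0 0 0 0;0 0 0 0 0 0;0 0 0 0 0 0;0 0 0 0 0 0;0 0 0 0 0 0'
python3 -m crank '0 0 0 0 0 0;0 0 0 0 0 0;0 0 0 0 0 0;0 0 0 0 0 0;0 0 0 0 0 0'
```

```text
t: 12.45
tcp_pos: [0.5183, 0.2553, 0.0757]
tool_rot: [-0.125, 0.992, 0.001, 0.003]
force: [8.1, 3.0, -6.8]
finger_gap: 0.414
gripper_force: 70.3
t: 12.95
tcp_pos: [0.5183, 0.2553, 0.0757]
tool_rot: [-0.125, 0.992, 0.001, 0.004]
force: [7.4, 2.5, -7.3]
finger_gap: 0.411
gripper_force: 70.4
t: 13.45
tcp_pos: [0.5183, 0.2553, 0.0758]
tool_rot: [-0.125, 0.992, 0.001, 0.004]
force: [7.7, 2.5, -6.9]
finger_gap: 0.412
gripper_force: 70.4
```

```bash
python3 -m crank '.03 0 0 0 0 0;.02 0 0 0 0 0;0 0 0 0 0 0;0 0 0 0 0 0;0 0 0 0 0 0'
python3 -m crank '0 0 0 0 0 0;0 0 0 0 0 0;0 0 0 0 0 0;0 0 0 0 0 0;0 0 0 0 0 0'
```

```text
t: 13.95
tcp_pos: [0.5183, 0.2553, 0.076]
tool_rot: [-0.125, 0.992, 0.001, 0.006]
force: [10.4, 3.8, -8.0]
finger_gap: 0.409
gripper_force: 70.6
t: 14.45
tcp_pos: [0.5183, 0.2553, 0.076]
tool_rot: [-0.125, 0.992, 0.001, 0.006]
force: [10.6, 3.2, -9.0]
finger_gap: 0.411
gripper_force: 70.6
```

Firm stop at full depth (4.3 mm past the tip, 11 N, held). Now withdrawing.

```bash
python3 -m crank '-.1 0 0 0 0 0;-.1 0 0 0 0 0;-.2 0 0 0 0 0;-.2 0 0 0 0 0;-.3 0 0 0 0 0'
python3 -m crank '-.3 0 0 0 0 0;-.4 0 0 0 0 0;-.4 0 0 0 0 0;-.3 0 0 0 0 0;0 0 0 0 0 0'
python3 -m crank '0 0 -.5 0 0 0;0 0 -.9 0 0 0;0 0 -1 0 0 0;0 0 -1 0 0 0;0 0 -1 0 0 0'
python3 -m crank '0 0 -.6 0 0 0;0 0 0 0 0 0;0 0 0 0 0 0;0 0 0 0 0 0;0 0 0 0 0 0'
python3 - <<'E'
from h import *
s=snapshot("wrist");cv2.imwrite("pics/w4.png",s["image"][...,::-1])
go([.55,.1,.35],yawdown(14))
E
```

```text
t: 14.95
tcp_pos: [0.5469, 0.2627, 0.075]
tool_rot: [-0.125, 0.992, -0.0, -0.001]
force: [0.4, 0.8, -1.5]
finger_gap: 0.409
gripper_force: 71.3
t: 15.45
tcp_pos: [0.6037, 0.2769, 0.0752]
tool_rot: [-0.125, 0.992, 0.0, 0.001]
force: [0.1, -0.6, -1.3]
finger_gap: 0.414
gripper_force: 71.3
t: 15.95
tcp_pos: [0.6002, 0.2763, 0.2522]
tool_rot: [-0.125, 0.992, -0.0, -0.001]
force: [0.6, -0.1, -1.4]
finger_gap: 0.409
gripper_force: 71.3
t: 16.45
tcp_pos: [0.6004, 0.2763, 0.2726]
tool_rot: [-0.125, 0.992, -0.0, -0.003]
force: [0.6, -0.2, -1.7]
finger_gap: 0.408
gripper_force: 71.3
rot [ 0.004 -0.    -1.996] deg [   0.4   -0.  -179.7] | shift after [-2.3   3.97 -1.93] | t 16.5 tcp [0.6007 0.2764 0.2729] F [-0.5 -0.2 -1.4] gap 0.409 q [ 0.26  0.54  1.28 -0.    1.32 -1.56]
```

View pics/w4.png

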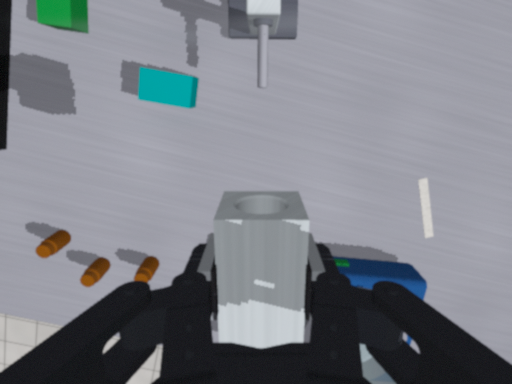

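The wrist view shows the block square in the fingers with its mouth at (262,205) and the pin clear of it at (263,60). Next a 180° turn about the tool axis while rising, then a pitch up to level.

```bash
python3 -m crank '0 0 -.2 0 0 .04;0 0 -.3 0 0 .09;0 0 -.3 0 0 .09;0 0 -.3 0 0 .09;0 0 -.3 0 0 .09' >/dev/null
python3 -m crank '0 0 -.3 0 0 .09;0 0 -.3 0 0 .09;0 0 -.3 0 0 .09;0 0 -.3 0 0 .09;0 0 -.3 0 0 .09'
python3 -m crank '0 0 -.3 0 0 .09;0 0 -.3 0 0 .09;0 0 -.3 0 0 .09;0 0 -.3 0 0 .09;0 0 -.3 0 0 .09' >/dev/null
python3 -m crank '0 0 -.3 0 0 .09;0 0 -.3 0 0 .09;0 0 -.3 0 0 .09;0 0 -.3 0 0 .09;0 0 -.3 0 0 .09' >/dev/null
python3 -m crank '-.4 0 0 0 0 .09;-.6 0 0 0 0 .09;-.6 0 0 0 0 .07;-.6 0 0 0 0 0;-.3 0 0 0 0 0'
python3 - <<'E'
from h import *
go([.5,.23,.5],yawdown(14.3))
E
```

```text
t: 17.5
tcp_pos: [0.6015, 0.2766, 0.3902]
tool_rot: [0.519, 0.855, -0.001, -0.001]
force: [0.4, 0.2, -1.7]
finger_gap: 0.409
gripper_force: 71.3
t: 19.0
tcp_pos: [0.5089, 0.2378, 0.5107]
tool_rot: [0.992, 0.125, -0.001, 0.0]
force: [-0.2, -0.8, -1.9]
finger_gap: 0.41
gripper_force: 71.3
rot [-0.     0.001  0.001] deg [-0.   0.1  0.1] | shift after [-0.26  0.13  0.27] | t 19.0 tcp [0.5089 0.2378 0.5107] F [-0.2 -0.8 -1.9] gap 0.41 q [0.24 0.25 1.13 0.   1.77 1.56]
```

```bash
python3 -m crank '.3 0 0 0 .04 0;.6 0 0 0 .08 0;.6 0 0 0 .08 0;.6 0 0 0 .08 0;.6 0 0 0 .08 0'
python3 - <<'E'
from h import *
r=yawdown(14.3)*R.from_euler("y",90,degrees=True);print(r.as_matrix().round(2).tolist())
go([.6,.25,.6],r)
E
```

```text
t: 19.5
tcp_pos: [0.6123, 0.2642, 0.5343]
tool_rot: [0.952, 0.12, 0.278, -0.035]
force: [0.2, -0.5, -2.3]
finger_gap: 0.409
gripper_force: 71.3
[[0.0, 0.25, 0.97], [0.0, -0.97, 0.25], [1.0, 0.0, -0.0]]
rot [-0.001  0.638  0.   ] deg [-0.1 57.4  0. ] | shift after [ 1.64  0.27 -0.39] | t 19.5 tcp [0.6123 0.2642 0.5343] F [ 0.2 -0.5 -2.3] gap 0.409 q [0.24 0.16 1.3  0.01 1.11 1.56]
```

```bash
python3 -m crank '.8 0 0 0 .08 0;.8 0 0 0 .08 0;.8 0 0 0 .08 0;.8 0 0 0 .08 0;.8 0 0 0 .08 0'
python3 -m crank '.8 0 0 0 .08 0;.8 0 0 0 .08 0;.7 0 0 0 .06 0;0 0 0 0 0 0;0 0 0 0 0 0'
python3 - <<'E'
from h import *
r=yawdown(14.3)*R.from_euler("y",90,degrees=True)
go(telemetry.sense()["tcp_pos"],r)
E
```

```text
t: 20.0
tcp_pos: [0.7166, 0.2909, 0.6487]
tool_rot: [0.82, 0.103, 0.558, -0.07]
force: [0.5, 0.6, -1.5]
finger_gap: 0.414
gripper_force: 71.4
t: 20.5
tcp_pos: [0.7387, 0.2968, 0.7359]
tool_rot: [0.714, 0.09, 0.689, -0.087]
force: [-0.0, -0.1, -1.8]
finger_gap: 0.415
gripper_force: 71.5
rot [-0.001  0.023 -0.   ] deg [-0.1  2.1 -0. ] | shift after [0. 0. 0.] | t 20.5 tcp [0.7387 0.2968 0.7359] F [-0.  -0.1 -1.8] gap 0.415 q [0.24 0.17 1.39 0.26 0.06 1.31]
```

```bash
python3 -m crank '.4 0 0 0 0 0;.6 0 0 0 .005 0;.6 0 0 0 .006 0;.6 0 0 0 .006 0;.5 0 0 0 .006 0'
python3 -m crank '0 0 0 0 0 0;0 0 0 0 0 0;0 0 0 0 0 0;0 0 0 0 0 0;0 0 0 0 0 0'
python3 - <<'E'
from h import *
r=yawdown(14.3)*R.from_euler("y",90,degrees=True)
go(telemetry.sense()["tcp_pos"],r)
s=snapshot("scene");T=telemetry.sense()
print("tilt of tool x from up, deg",np.degrees(np.arccos(R.from_quat(T["tool_rot"]).apply([1,0,0])[2])).round(2))
# wrist view: block top face tilt relative to tool
cv2.imwrite("pics/s5.png",cv2.resize(s["image"],(800,600))[...,::-1])
E
```

```text
t: 21.0
tcp_pos: [0.7406, 0.2968, 0.8464]
tool_rot: [0.701, 0.088, 0.702, -0.088]
force: [-0.1, 0.2, -2.2]
finger_gap: 0.415
gripper_force: 71.5
t: 21.5
tcp_pos: [0.741, 0.2971, 0.8443]
tool_rot: [0.701, 0.088, 0.702, -0.088]
force: [-0.3, 0.4, -2.1]
finger_gap: 0.416
gripper_force: 71.5
rot [-0.001 -0.001 -0.   ] deg [-0.  -0.1 -0. ] | shift after [0. 0. 0.] | t 21.5 tcp [0.741  0.2971 0.8443] F [-0.3  0.4 -2.1] gap 0.416 q [0.24 0.15 1.17 0.06 0.25 1.52]
tilt of tool x from up, deg 0.16
```

View pics/s5.png

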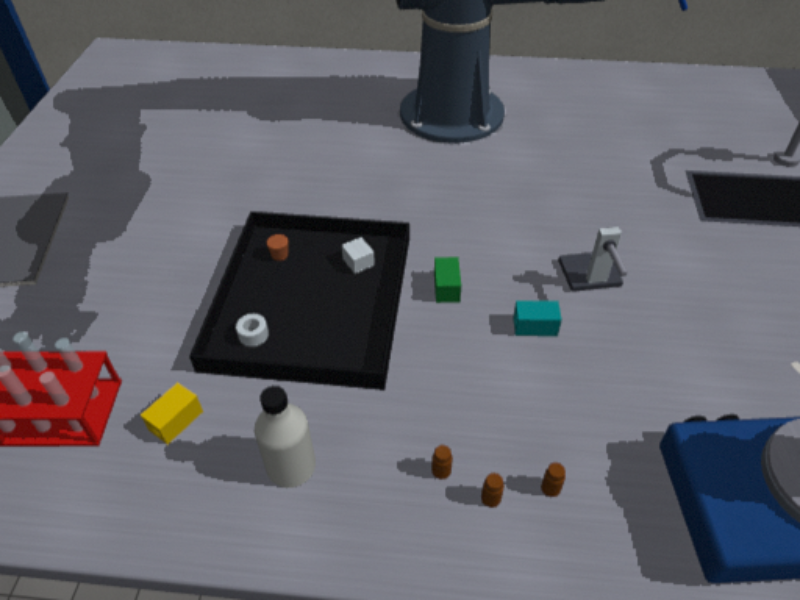

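The scene view shows the slug, ring and stopper still in the tray at (358,255), (252,330) and (278,247). The block is above the frame, so I'll check it from the wrist camera.

Run:
```python
from h import *
s=snapshot("wrist");im=s["image"];P=pt(s);T=telemetry.sense();r=R.from_quat(T["tool_rot"])
d=r.inv().apply((P-T["tcp_pos"]).reshape(-1,3)).reshape(P.shape)
ok=(s["depth"]>0)&(np.abs(d[...,1])<.016)&(np.abs(d[...,2]+.015)<.016)
rad=np.hypot(d[...,1],d[...,2]+.015)
m=ok&(np.abs(d[...,0]-.03)<.006)&(rad>.0125)
q=d[m];c=q.mean(0);n=np.linalg.svd(q-c)[2][2];n*=np.sign(n[0]);print(len(q),"centre",c.round(4),"normal(tool)",n.round(3),"tilt from world up",np.degrees(np.arccos(r.apply(n)[2])).round(2))
cv2.imwrite("pics/w5.png",im[...,::-1])
```

```text
965 centre [ 0.0293 -0.0001 -0.0175] normal(tool) [1.    0.001 0.002] tilt from world up 0.07
```

View pics/w5.png

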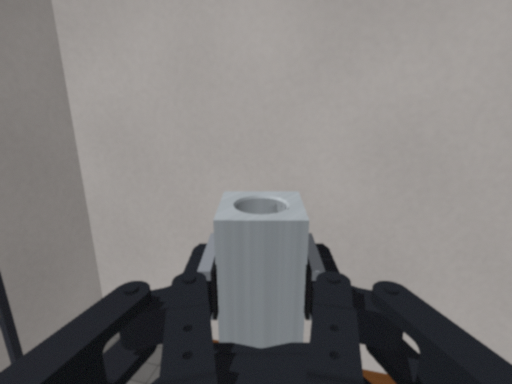

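The wrist view shows the mouth at (262,205) facing up, and the measured end face is 0.07° from level. Handing in.

```bash
python3 -c "
from station import manip
print(manip.sign_off())"
```

```text
the job is handed in; nothing more can be done
None
```

I handed the job in at about 22 s of the 67 s allowed: the block went onto the pin until it touched the bottom of the hole (held at about 11 N) and came off again. It is now held still in the gripper about 84 cm above the bench, hole facing up within 0.1°, with the other three parts still in the tray.

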